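# Find the short-bored stem vase with a depth rod

### The arm

A 6-joint arm with a two-finger parallel gripper is mounted at the origin on a cart in front of the work surface, level with it; the furniture and walls round the work are solid. World frame = base frame: x ahead of the robot, y to its left, z up, the work surface at z = 0. Lengths are in m, angles in rad, forces in N, time in s.
With the tool pointing down it reaches from about 0.35 to 0.975 m from the base axis. Payload 4.9 kg.
Tool frame: the origin (TCP) lies on the mounting face of the last link; the fingertips stand 173 mm ahead of it and the grasp point (between the pads) lies 155 mm ahead of it (tcp_to_grasp is the distance from the TCP to the grasp point, in m); z points along the fingers, y is the line along which they close (so a half turn about z gives the same grasp; the last joint's range is limited). The gripper opens to 85 mm and grips with 20 to 120 N. Pads are 22 mm wide; open, the fingers measure 114 mm over their backs; the gripper's body (76 mm by 85 mm) begins 54 mm behind the grasp point. The pads swing forward as they close: fully open they stand 13 mm farther back than shut.
Start: joints at [1.113, 0.053, 1.613, -0, 1.476, -0.119], TCP at [0.208, 0.589, 0.405] pointing down, gripper open.
Joint ranges: [-3.01, 3.01], [-1.01, 2.22], [0.06, 2.58], [-1.02, 4.17], [0.09, 2.62], [-3.14, 3.14]. Speed limits (rad/s): [2.57, 2.57, 3.14, 3.14, 3.14, 3.14].

### API

Orientations are given as a rotation vector (axis times angle).
In Python, from station import get_obs, get_image, calibration, finish_job, tcp_to_grasp gives the robot as it stands. The module is installed in compiled form; this text tells all that it offers.
- The arm moves only by the tool arm_command, never from a script. Its argument "plan" is a list that holds one entry, the list of rows, each a list of 6 numbers: the shift along the tool's x, y, z in cm, then the turn, a rotation vector about the tool's x, y, z in rad. A call has 1 to 12 rows; each row is the pose to reach, as a shift and turn from the pose commanded when the call began, along the tool's axes at that moment; what a row does not reach only later rows make up. A row lasts 1/12 s, in which the tool goes at most 41.7 mm and 7.16 degrees, less where a joint would pass 70% of its speed; a pose out of reach is approached as far as the arm can. A call with a gripper value outside its range is refused whole. "gripper" is the closure, from -1 (fully open) to 1 (shut), set as the call begins (left out, the last holds). The fingers move at their own pace and stop on an object; "force" is the grip in N (left out, the last holds). Time passes only in rows, so rows that repeat a pose let the fingers close. It gives the time, the measured TCP pose, the force, the opening and the grip force at its end, in the units of the state.
- get_obs(): the state, without advancing time (a new reading comes with each control period).
- get_image(name): name is "scene" or "top" or "wrist"; returns (picture, depth): 384x512x3 uint8, blue, green, red; 384x512 float32, m along the optical axis (not along the pixel's ray), 0 where there is no reading.
- calibration(name): a dict with "fx", "fy", "cx", "cy" (pixels), "dist" ([k1, k2, p1, p2, k3] as OpenCV has them; the pictures are not rectified), "pose" (4x4, takes a point from camera to world coordinates). Camera axes: x right, y up, looking along -z (the intrinsics and any distortion apply to the point x, -y, -z); pixel columns grow to the right and rows downward; lengths in m; the calibration is good to about 2 mm. A picture is of the moment at which its call begins: read the wrist's pose just before it. calibration takes no time and is no camera call; for the wrist camera it gives the pose at the moment of the call.
- finish_job(): hands the job in; it is judged then, once.
The state is a dict: "t": time; "q": joint angles; "dq": joint speeds; "effort": joint torques, N m; "tool_pos": TCP position; "tool_rot": TCP orientation; "contact_force": force on the tool from outside, world axes, zero at the start; "wrist_torque": the same for the moment, N m; "opening": finger opening in m; "grip_force": force on a finger pad.
Only numpy, scipy, OpenCV 4.12 (cv2) and the standard library are available. Lean on these libraries where they do the work, as an engineer would, in place of code of your own. Each camera call takes 0.05 s, during which the arm holds its last target. There are 200 camera calls.

### The job

One of the three wooden stem vases on the display board was not drilled deep enough. Take the depth rod from its stand and lower it into the vases where they stand until it bottoms, going on until you have sounded the short one itself (the rod's red band stays in sight above it), then set that vase upright in the orange tray; the rod ends up hanging in its stand again. Leave the two good vases, the candle and the pump bottle standing where they are.

Things in the scene. Friction and masses are not known exactly. Their poses are not given: they have to be found in the camera images.
- vase_a: Square wooden stem vase, thin brass line near the foot, 56 x 56 x 110 mm tall; origin at the centre of its underside, z up, x and y square to its faces. Round bore 26 mm wide from the centre of the top: 90 mm deep in two of the vases (hides the rod's red band), 48 mm in the short one (band in sight). All three look alike. Loose, upright on the board, any turn, about 0.3 kg.
- vase_b: Square wooden stem vase, thin brass line near the foot, 56 x 56 x 110 mm tall; origin at the centre of its underside, z up, x and y square to its faces. Round bore 26 mm wide from the centre of the top: 90 mm deep in two of the vases (hides the rod's red band), 48 mm in the short one (band in sight). All three look alike. Loose, upright on the board, any turn, about 0.3 kg.
- vase_c: Square wooden stem vase, thin brass line near the foot, 56 x 56 x 110 mm tall; origin at the centre of its underside, z up, x and y square to its faces. Round bore 26 mm wide from the centre of the top: 90 mm deep in two of the vases (hides the rod's red band), 48 mm in the short one (band in sight). All three look alike. Loose, upright on the board, any turn, about 0.3 kg.
- vase_a_mouth (a point): Centre of the bore's mouth on top of vase_a, 110 mm above its underside
- vase_b_mouth (a point): Centre of the bore's mouth on top of vase_b, 110 mm above its underside
- vase_c_mouth (a point): Centre of the bore's mouth on top of vase_c, 110 mm above its underside
- depth_rod: Loose depth rod, 0.12 kg: steel rod 12 mm thick, 110 mm long; on it a flange 34 mm wide, 6 mm thick; then a black handle 24 x 24 mm, 116 to 168 mm above the tip. Red band 58 to 80 mm above the tip. Origin at the rod's lower end, z up to the handle, x and y square to the handle's faces. Starts upright in its stand, hanging by the flange.
- rod_tip (a point): Lower end of the depth rod, on its axis (the same point as the rod's origin)
- rod_stand: Fixed grey square column 46 x 46 mm, 120 mm tall, on an 80 mm square foot 10 mm thick; origin at the centre of its underside. A hole 20 mm wide, 116 mm deep, goes down from its top. Left or right of the display board; the tray is on the other side.
- stand_mouth (a point): Centre of the hole's mouth on top of the rod stand, 120 mm up; the rod tip hangs 110 mm below it
- tray: Fixed orange square tray, 140 x 140 mm outside, 25 mm high, walls and floor 5 mm thick, open at the top; origin at the centre of its underside, x and y along its sides
- board: Fixed pale wooden display board, 240 (x) x 330 (y) x 10 mm, lying on the table; origin at the centre of its underside. Vases, candle and bottle stand on top of it, their centres at least about 95 mm apart, in any of its five places
- jar_candle: Candle in a clear glass jar, 76 mm wide, 90 mm tall, loose on the board; origin at the centre of its underside; leave alone
- pump_bottle: White pump bottle, 51 x 43 mm, 167 mm tall, loose on the board; origin at the centre of its underside; leave alone
There are look-alikes about, which are no part of the job. What is shaped like the vase_c but blue is not meant.

How it is judged:
By the outcome, as a careful person would: the job done as asked, in the order asked, and still so for the second after the job is handed in, with the robot touching nothing.
It also fails if it takes over 72 s, if anything falls off the work surface, if the arm or the gripper's body presses on something with over 40 N, if the wrist force passes 120 N, or if a joint passes its speed limit or range.

## Working session

There is one attempt and no reset: what is moved stays moved. The work goes in short steps, Python scripts to look and compute and a tool call to move; the robot and the scene stay as the last step left them, time stands still between calls to the robot, and variables do not carry over. Pictures are saved under pics/ and viewed, at most 10 in all, crops included, and the job is handed in when it is done.

Besides the shell and the picture viewer there is one more tool, called after "Call:" as a command line: name --argument value ..., lists and objects as JSON in quotes. arm_command: Moves the arm, as the interface text tells. Its arguments: {"type":"object","properties":{"plan":{"type":"array"},"gripper":{"type":"number"},"force":{"type":"number"}},"required":["plan"]}

```bash
mkdir -p pics; ls
cat > h.py <<'E'
import numpy as np, cv2
from station import *
from scipy.spatial.transform import Rotation as R
def world(name,d,c):
    h,w=d.shape
    u,v=np.meshgrid(np.arange(w),np.arange(h))
    K=np.array([[c['fx'],0,c['cx']],[0,c['fy'],c['cy']],[0,0,1]])
    p=cv2.undistortPoints(np.stack([u,v],-1).reshape(-1,1,2).astype(np.float64),K,np.array(c['dist'])).reshape(h,w,2)
    P=np.stack([p[...,0]*d,-p[...,1]*d,-d],-1)
    T=np.array(c['pose'])
    W=P@T[:3,:3].T+T[:3,3]
    W[d<=0]=np.nan
    return W
def shot(name):
    c=calibration(name); im,d=get_image(name)
    return im,d,world(name,d,c)
E
python3 - <<'E'
from h import *
for n in("scene","top"):
    im,d,W=shot(n); cv2.imwrite(f"pics/{n}0.png",im); np.savez(f"/tmp/{n}0.npz",im=im,d=d,W=W)
    print(n,np.array(calibration(n)['pose']).round(3).tolist())
o=get_obs();print(o)
print(tcp_to_grasp)
print(np.array(calibration("wrist")['pose']).round(3).tolist())
E
```

```text
pics
scene [[0.737, 0.536, -0.412, 0.065], [-0.676, 0.576, -0.46, -0.52], [-0.009, 0.618, 0.786, 0.948], [0.0, 0.0, 0.0, 1.0]]
top [[0.013, 0.981, -0.195, 0.279], [-1.0, 0.018, 0.022, 0.018], [0.025, 0.195, 0.981, 1.342], [0.0, 0.0, 0.0, 1.0]]
{'t': 0.1, 'q': array([ 1.11296566e+00,  5.33153674e-02,  1.61414556e+00, -1.99534814e-05,
        1.47600039e+00, -1.19008123e-01]), 'dq': array([ 0.00029712, -0.00141654, -0.00212091, -0.00057746, -0.00087404,
       -0.00152718]), 'effort': array([ 1.38789542e-04, -3.94904280e+01, -3.71363640e+01, -1.22850406e-04,
        3.86977452e-03, -9.53107161e-06]), 'tool_pos': array([0.20763621, 0.58924992, 0.4035771 ]), 'tool_rot': array([-5.29589476e-01, -3.09611235e+00,  2.82246132e-03]), 'contact_force': array([-0.19417892,  0.08203263, -0.20415777]), 'wrist_torque': array([ 0.00333065, -0.04554114, -0.01377601]), 'grip_force': 0.0, 'opening': 0.08535576815116155}
0.1547
[[0.334, -0.898, -0.285, 0.134], [0.942, 0.318, 0.103, 0.614], [-0.002, -0.303, 0.953, 0.373], [0.0, 0.0, 0.0, 1.0]]
```

View pics/top0.png

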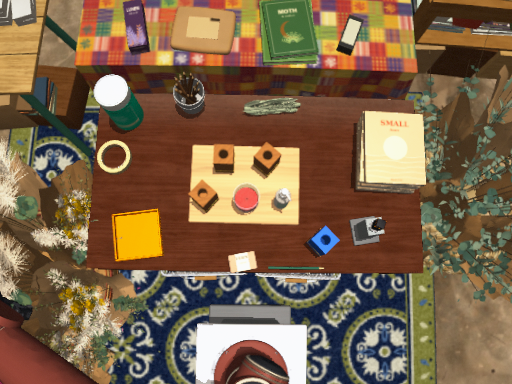

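View pics/scene0.png

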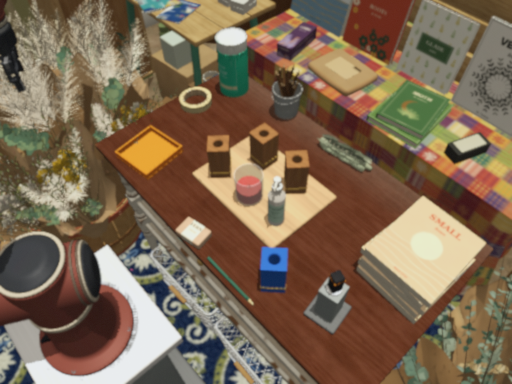

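Top view: wooden vases at (224,156), (267,157) and (203,195). The candle is at (246,198), the bottle at (283,198), the rod in its stand at (370,229), and the tray at (137,235). The blue look-alike at (323,240) isn't meant. I'll measure the tops next.

```bash
cat > m.py <<'E'
from h import *
z=np.load("/tmp/top0.npz"); W=z['W']; im=z['im']
def blob(name,u,v,r,zl,zh):
    m=np.zeros(W.shape[:2],np.uint8); s=np.s_[max(0,v-r):v+r,u-r:u+r]
    with np.errstate(invalid='ignore'): m[s]=((W[...,2]>zl)&(W[...,2]<zh))[s]
    P=W[m>0]
    if len(P)<3: print(name,len(P)); return
    rect=cv2.minAreaRect((P[:,:2]*1000).astype(np.float32))
    print(name,len(P),"c",np.round(rect[0],1),"size",np.round(rect[1],1),"ang",round(rect[2],1),"z",np.round(np.median(P[:,2]),4),"yr",np.round([P[:,1].min(),P[:,1].max()],3))
blob("v1",224,156,20,.11,.14); blob("v2",267,157,20,.11,.14); blob("v3",203,195,20,.11,.14)
blob("candle",246,198,16,.05,.12); blob("bottle",283,198,14,.06,.2)
blob("blue",323,240,22,.1,.14)
blob("standtop",368,230,25,.11,.13); blob("foot",368,230,30,.004,.02); blob("handle",374,224,25,.14,.2)
blob("tray",137,235,34,.018,.035); blob("trayfloor",137,235,20,-.01,.015)
blob("board",245,184,65,.005,.02)
E
python3 m.py
```

```text
v1 342 c [624.7  91. ] size [56.8 56.2] ang 1.1 z 0.1196 yr [0.063 0.12 ]
v2 355 c [624.4 -32.6] size [57.  57.4] ang 49.2 z 0.1196 yr [-0.07   0.006]
v3 341 c [511.6 145.9] size [56.5 56.4] ang 49.3 z 0.1199 yr [0.107 0.182]
candle 603 c [509.5  24.9] size [74.7 74.1] ang 61.9 z 0.0572 yr [-0.013  0.061]
bottle 241 c [508.3 -77.1] size [42.7 40.3] ang 77.3 z 0.1221 yr [-0.099 -0.056]
blue 371 c [ 389.  -196.6] size [56.6 57.7] ang 44.4 z 0.1098 yr [-0.235 -0.157]
standtop 176 c [ 426.4 -332.4] size [46.9 48.3] ang 8.6 z 0.1204 yr [-0.359 -0.306]
foot 523 c [ 430.2 -346. ] size [184.8 182.4] ang 89.0 z 0.0081 yr [-0.44  -0.252]
handle 131 c [ 425.7 -332.8] size [26.5 25.6] ang 73.1 z 0.1757 yr [-0.346 -0.318]
tray 363 c [401.  343.9] size [141.8 140.3] ang 8.5 z 0.0249 yr [0.266 0.422]
trayfloor 1581 c [403.1 349.7] size [117.7 123.5] ang 1.6 z 0.0053 yr [0.287 0.413]
board 5883 c [569.1  30.5] size [401.3 393.9] ang 0.9 z 0.01 yr [-0.167  0.228]
```

```bash
cat >> h.py <<'E'
def rowto(p,yaw):
    """row for tool pointing down at TCP p (m), tool-x world yaw deg"""
    o=get_obs(); Rc=R.from_rotvec(o['tool_rot'])
    t=np.radians(yaw); x=np.array([np.cos(t),np.sin(t),0]); zz=np.array([0,0,-1.]); 
    Rt=R.from_matrix(np.stack([x,np.cross(zz,x),zz],1))
    s=Rc.inv().apply(np.array(p)-o['tool_pos'])*100; r=(Rc.inv()*Rt).as_rotvec()
    print("row",np.round(s,2),np.round(r,4),"rows>=",round(max(np.linalg.norm(s)/4.17,np.degrees(np.linalg.norm(r))/7.16),1))
def state():
    o=get_obs(); x=R.from_rotvec(o['tool_rot']).as_matrix()
    print("t",round(o['t'],2),"p",o['tool_pos'].round(4),"yaw",round(np.degrees(np.arctan2(x[1,0],x[0,0])),2),"tilt",x[:,2].round(3),"F",o['contact_force'].round(2),"open",round(o['opening'],4),"grip",round(o['grip_force'],1),"q",o['q'].round(2))
E
python3 -c "
from h import *
state(); rowto((.42,.13,.45),73)"
```

```text
t 0.1 p [0.2076 0.5892 0.4036] yaw 160.59 tilt [-0.001 -0.002 -1.   ] F [-0.19  0.08 -0.2 ] open 0.0854 grip 0.0 q [ 1.11  0.05  1.61 -0.    1.48 -0.12]
row [-35.29 -36.26  -4.58] [-1.6000e-03  1.3000e-03  1.5287e+00] rows>= 12.2
```

Call:
arm_command --plan '[[[-35.3, -36.3, -4.6, 0, 0, 1.53], [-35.3, -36.3, -4.6, 0, 0, 1.53], [-35.3, -36.3, -4.6, 0, 0, 1.53], [-35.3, -36.3, -4.6, 0, 0, 1.53], [-35.3, -36.3, -4.6, 0, 0, 1.53], [-35.3, -36.3, -4.6, 0, 0, 1.53], [-35.3, -36.3, -4.6, 0, 0, 1.53], [-35.3, -36.3, -4.6, 0, 0, 1.53], [-35.3, -36.3, -4.6, 0, 0, 1.53], [-35.3, -36.3, -4.6, 0, 0, 1.53], [-35.3, -36.3, -4.6, 0, 0, 1.53], [-35.3, -36.3, -4.6, 0, 0, 1.53]]]'

```text
t: 1.1
tool_pos: [0.4165, 0.1354, 0.4498]
tool_rot: [2.504, 1.897, 0.0]
contact_force: [0.9, -0.3, -1.1]
opening: 0.0853
grip_force: 0.0
```

```bash
python3 -c "
from h import *
state(); rowto((.426,-.332,.45),73)"
```

```text
t 1.1 p [0.4165 0.1354 0.4498] yaw 74.3 tilt [ 0.  0. -1.] F [ 0.89 -0.26 -1.08] open 0.0853 grip 0.0 q [ 0.14 -0.44  1.97  0.    1.62  0.42]
row [-4.474e+01  1.356e+01 -2.000e-02] [ 0.0001 -0.0001  0.0227] rows>= 11.2
```

Call:
arm_command --plan '[[[-44.7, 13.6, 0, 0, 0, 0.0], [-44.7, 13.6, 0, 0, 0, 0], [-44.7, 13.6, 0, 0, 0, 0], [-44.7, 13.6, 0, 0, 0, 0], [-44.7, 13.6, 0, 0, 0, 0], [-44.7, 13.6, 0, 0, 0, 0], [-44.7, 13.6, 0, 0, 0, 0], [-44.7, 13.6, 0, 0, 0, 0], [-44.7, 13.6, 0, 0, 0, 0], [-44.7, 13.6, 0, 0, 0, 0], [-44.7, 13.6, 0, 0, 0, 0], [-44.7, 13.6, 0, 0, 0, 0]]]'

```text
t: 2.1
tool_pos: [0.4284, -0.3343, 0.4488]
tool_rot: [-2.503, -1.898, 0.003]
contact_force: [-1.0, -0.3, -0.9]
opening: 0.0853
grip_force: 0.0
```

```bash
cat > w.py <<'E'
from h import *
import sys
state(); im,d,W=shot("wrist"); cv2.imwrite(f"pics/{sys.argv[1]}.png",im); np.savez(f"/tmp/{sys.argv[1]}.npz",im=im,d=d,W=W)
def lev(zl,zh,n):
    with np.errstate(invalid='ignore'): m=((W[...,2]>zl)&(W[...,2]<zh)).astype(np.uint8)
    m=cv2.morphologyEx(m,cv2.MORPH_OPEN,np.ones((3,3)))
    k,l,s,c=cv2.connectedComponentsWithStats(m)
    for i in range(1,k):
        if s[i,4]<150: continue
        P=W[l==i]; r=cv2.minAreaRect((P[:,:2]*1000).astype(np.float32))
        print(n,"px",c[i].round(0),s[i,4],"c",np.round(r[0],1),np.round(r[1],1),"ang",round(r[2],1),"z",round(float(np.median(P[:,2])),4))
E
python3 - w1 <<'E'
exec(open("w.py").read())
lev(.165,.195,"handletop"); lev(.115,.125,"standtop"); lev(.006,.015,"foot")
E
```

```text
t 2.1 p [ 0.4284 -0.3343  0.4488] yaw 74.36 tilt [-0.002 -0.001 -1.   ] F [-1.04 -0.29 -0.88] open 0.0853 grip 0.0 q [-0.8  -0.17  1.75 -0.    1.56 -0.53]
handletop px [254. 189.] 1111 c [ 427.7 -336.2] [25.1 24.4] ang 70.7 z 0.1783
standtop px [255. 163.] 1200 c [ 427.6 -336.3] [46.2 46.4] ang 9.3 z 0.1207
foot px [114.  30.] 398 c [ 315.2 -170.8] [65.1  8.3] ang 88.8 z 0.0079
foot px [257. 133.] 1850 c [ 427.7 -336.2] [79.9 79.9] ang 9.4 z 0.0105
```

View pics/w1.png

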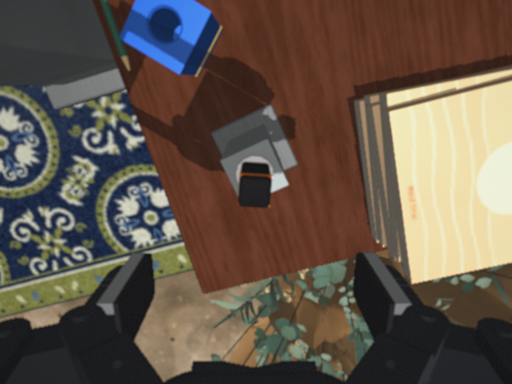

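The wrist view shows the rod handle at px (254,189), a black square with an orange mark on the grey stand. It measures (428,-336) mm with yaw about 70.7°, and its height of 0.178 m matches. Descending to grasp it.

```bash
python3 -c "
from h import *
rowto((.4277,-.3362,.309),70.7)"
```

```text
row [-2.900e-01  1.000e-02  1.397e+01] [-0.0019  0.0002  0.0641] rows>= 3.4
```

Call:
arm_command --plan '[[[-0.3, 0, 4, 0, 0, 0.064], [-0.3, 0, 8, 0, 0, 0.064], [-0.3, 0, 11, 0, 0, 0.064], [-0.3, 0, 13, 0, 0, 0.064], [-0.3, 0, 14, 0, 0, 0.064], [-0.3, 0, 14, 0, 0, 0.064], [-0.3, 0, 14, 0, 0, 0.064]]]'

```text
t: 2.73
tool_pos: [0.4288, -0.332, 0.3105]
tool_rot: [2.557, 1.825, 0.0]
contact_force: [0.1, 0.6, 1.1]
opening: 0.0855
grip_force: 0.0
```

Call:
arm_command --plan '[[[0, 0, 0, 0, 0, 0], [0, 0, 0, 0, 0, 0], [0, 0, 0, 0, 0, 0], [0, 0, 0, 0, 0, 0], [0, 0, 0, 0, 0, 0], [0, 0, 0, 0, 0, 0], [0, 0, 0, 0, 0, 0], [0, 0, 0, 0, 0, 0]]]' --gripper 1 --force 60

```text
t: 3.4
tool_pos: [0.4287, -0.3328, 0.3108]
tool_rot: [2.557, 1.823, 0.0]
contact_force: [0.4, 1.3, 4.9]
opening: 0.0237
grip_force: 59.3
```

```bash
python3 -c "
from h import *
state(); rowto((.4277,-.3362,.46),70.7)"
```

```text
t 3.4 p [ 0.4287 -0.3328  0.3108] yaw 70.97 tilt [ 0.001 -0.001 -1.   ] F [0.45 1.26 4.94] open 0.0237 grip 59.3 q [-0.8  -0.07  1.89  0.    1.31 -0.47]
row [ -0.36   0.04 -14.92] [0.0013 0.0006 0.0048] rows>= 3.6
```

Call:
arm_command --plan '[[[0, 0, -2, 0, 0, 0], [0, 0, -5, 0, 0, 0], [0, 0, -9, 0, 0, 0], [0, 0, -13, 0, 0, 0], [0, 0, -17, 0, 0, 0], [0, 0, -19, 0, 0, 0], [0, 0, -19, 0, 0, 0]]]'

```text
t: 3.98
tool_pos: [0.4286, -0.3328, 0.5067]
tool_rot: [2.55, 1.818, 0.002]
contact_force: [0.7, 0.0, -0.9]
opening: 0.0233
grip_force: 59.4
```

```bash
python3 -c "
from h import *
state(); rowto((.624,-.033,.50),70.7)"
```

```text
t 3.98 p [ 0.4286 -0.3328  0.5067] yaw 70.98 tilt [ 0.007 -0.008 -1.   ] F [ 0.68  0.01 -0.87] open 0.0233 grip 59.4 q [-0.8  -0.19  1.67 -0.    1.64 -0.47]
row [34.71  8.69  0.59] [0.0093 0.0047 0.0048] rows>= 8.6
```

Call:
arm_command --plan '[[[34.7, 8.7, 0.6, 0, 0, 0], [34.7, 8.7, 0.6, 0, 0, 0], [34.7, 8.7, 0.6, 0, 0, 0], [34.7, 8.7, 0.6, 0, 0, 0], [34.7, 8.7, 0.6, 0, 0, 0], [34.7, 8.7, 0.6, 0, 0, 0], [34.7, 8.7, 0.6, 0, 0, 0], [34.7, 8.7, 0.6, 0, 0, 0], [34.7, 8.7, 0.6, 0, 0, 0], [34.7, 8.7, 0.6, 0, 0, 0], [34.7, 8.7, 0.6, 0, 0, 0], [34.7, 8.7, 0.6, 0, 0, 0]]]'

```text
t: 4.98
tool_pos: [0.6236, -0.0333, 0.4921]
tool_rot: [-2.557, -1.823, 0.004]
contact_force: [-0.1, -0.2, -1.7]
opening: 0.0236
grip_force: 59.4
```

```bash
python3 - w2 <<'E'
exec(open("w.py").read())
lev(.112,.13,"vasetop")
im2,d2,W2=shot("scene"); cv2.imwrite("pics/s2.png",np.vstack([im[60:340],im2[60:340]])); np.savez("/tmp/s2.npz",im=im2,d=d2,W=W2)
E
```

```text
t 4.98 p [ 0.6236 -0.0333  0.4921] yaw 70.97 tilt [-0.003 -0.    -1.   ] F [-0.09 -0.24 -1.66] open 0.0236 grip 59.4 q [-0.17  0.02  1.51 -0.    1.62  0.16]
vasetop px [77. 26.] 2852 c [512.8 142.2] [55.1 57.2] ang 49.3 z 0.1204
vasetop px [213.  35.] 3396 c [626.   88.3] [56.5 56.1] ang 88.8 z 0.1205
vasetop px [257. 159.] 2440 c [624.8 -36.7] [56.8 56.2] ang 50.0 z 0.1206
vasetop px [174. 225.] 740 c [514.6 -76.7] [32.8 42.4] ang 43.5 z 0.1207
```

View pics/s2.png

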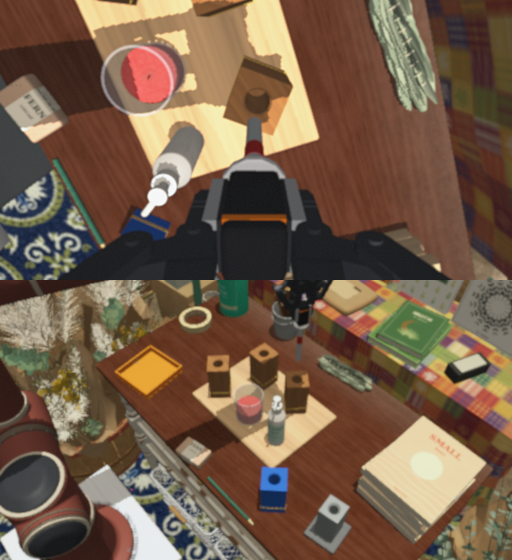

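The wrist view (upper half) shows the rod hanging at column 255 with its red band at row ~205. The vase's bore is just ahead at (257,158). Next I'll measure rod axis versus bore in the same view.

```bash
cat > rod.py <<'E'
from h import *
from scipy.optimize import least_squares
def rod(W,p):
    """rod axis (12 mm) below grasp: fits circle to points in a band of heights"""
    out=[]
    tip=p[2]-.301
    for a,b in((.005,.05),(.06,.1)):
        with np.errstate(invalid='ignore'):
            m=(abs(W[...,2]-tip-(a+b)/2)<(b-a)/2)&(np.hypot(W[...,0]-p[0],W[...,1]-p[1])<.02)
        P=W[m][:,:2]
        if len(P)<10: print("few",len(P)); continue
        f=least_squares(lambda c:np.hypot(P[:,0]-c[0],P[:,1]-c[1])-.006,P.mean(0)-.004*np.array([np.cos(1.24),np.sin(1.24)]),loss='soft_l1',f_scale=.001)
        print("rod band",a,b,len(P),"axis",(f.x*1000).round(1),"rms mm",round(1000*np.sqrt((f.fun**2).mean()),2)); out.append(f.x)
    with np.errstate(invalid='ignore'):
        m=(np.hypot(W[...,0]-p[0],W[...,1]-p[1])<.02)&(W[...,2]>.135)
    print("lowest",W[m][:,2].min().round(4)); return out
if __name__=="__main__":
    rod(np.load("/tmp/w2.npz")['W'],[.6236,-.0333,.4921])
    rod(np.load("/tmp/s2.npz")['W'],[.6236,-.0333,.4921])
    z=np.load("/tmp/w2.npz")['W']; s=np.load("/tmp/s2.npz")['W']
    with np.errstate(invalid='ignore'):
        m=(abs(s[...,2]-.12)<.008)&(abs(s[...,0]-.624)<.05)&(abs(s[...,1]+.035)<.05)
    r=cv2.minAreaRect((s[m][:,:2]*1000).astype(np.float32)); print("scene v2",r)
E
python3 rod.py
```

```text
rod band 0.005 0.05 281 axis [621.6 -36.8] rms mm 0.17
rod band 0.06 0.1 273 axis [621.9 -36.3] rms mm 0.29
lowest 0.1932
rod band 0.005 0.05 69 axis [615.  -45.7] rms mm 2.42
rod band 0.06 0.1 70 axis [613.1 -45.2] rms mm 2.19
lowest 0.191
scene v2 ((624.94091796875, -38.76188659667969), (60.34465026855469, 56.47892761230469), 49.96171951293945)
```

Call:
arm_command --plan '[[[0.1, 0.3, 2, 0, 0, 0], [0.1, 0.3, 5, 0, 0, 0], [0.1, 0.3, 7, 0, 0, 0], [0.1, 0.3, 9, 0, 0, 0], [0.1, 0.3, 10, 0, 0, 0], [0.1, 0.3, 10.5, 0, 0, 0], [0.1, 0.3, 10.5, 0, 0, 0], [0.1, 0.3, 10.5, 0, 0, 0]]]'

```text
t: 5.75
tool_pos: [0.6271, -0.0334, 0.3902]
tool_rot: [2.558, 1.822, 0.002]
contact_force: [0.1, 0.1, -0.0]
opening: 0.0234
grip_force: 59.4
```

Call:
arm_command --plan '[[[0, 0, 0.4, 0, 0, 0], [0, 0, 0.8, 0, 0, 0], [0, 0, 1.2, 0, 0, 0], [0, 0, 1.6, 0, 0, 0], [0, 0, 1.8, 0, 0, 0], [0, 0, 1.8, 0, 0, 0]]]'

```text
t: 6.25
tool_pos: [0.6268, -0.0328, 0.3699]
tool_rot: [-2.557, -1.823, 0.002]
contact_force: [0.2, -0.4, -1.0]
opening: 0.0233
grip_force: 59.4
```

Call:
arm_command --plan '[[[0, 0, 0.7, 0, 0, 0], [0, 0, 1.4, 0, 0, 0], [0, 0, 2.1, 0, 0, 0], [0, 0, 2.8, 0, 0, 0], [0, 0, 3.3, 0, 0, 0], [0, 0, 3.3, 0, 0, 0]]]'

```text
t: 6.75
tool_pos: [0.6265, -0.0328, 0.3357]
tool_rot: [-2.556, -1.822, 0.004]
contact_force: [0.1, 0.2, -1.3]
opening: 0.0233
grip_force: 59.4
```

Call:
arm_command --plan '[[[0, 0, 0.3, 0, 0, 0], [0, 0, 0.5, 0, 0, 0], [0, 0, 0.7, 0, 0, 0], [0, 0, 0.8, 0, 0, 0], [0, 0, 0.8, 0, 0, 0]]]'

```text
t: 7.17
tool_pos: [0.6272, -0.0329, 0.3308]
tool_rot: [2.557, 1.823, 0.001]
contact_force: [-1.4, -0.0, 1.6]
opening: 0.0235
grip_force: 59.7
```

Call:
arm_command --plan '[[[0, 0, 0.2, 0, 0, 0], [0, 0, 0.3, 0, 0, 0], [0, 0, 0.3, 0, 0, 0]]]'

```text
t: 7.42
tool_pos: [0.6274, -0.0329, 0.3308]
tool_rot: [2.557, 1.823, 0.002]
contact_force: [-4.5, 1.1, 12.5]
opening: 0.0236
grip_force: 61.2
```

```bash
python3 -c "
from h import *
state(); rowto((.628,.091,.50),70.7)"
```

```text
t 7.42 p [ 0.6274 -0.0329  0.3308] yaw 70.98 tilt [ 0.002 -0.    -1.   ] F [-4.49  1.13 12.54] open 0.0236 grip 61.2 q [-0.17  0.11  1.67 -0.    1.35  0.16]
row [ 11.74  -3.96 -16.93] [ 0.0017 -0.0002  0.0049] rows>= 5.0
```

Bottomed at 90 mm (12.5 N), so this vase is good. Next is the vase at (625,91).

Call:
arm_command --plan '[[[0, 0, -3, 0, 0, 0], [0, 0, -7, 0, 0, 0], [0, 0, -11, 0, 0, 0], [0, 0, -14, 0, 0, 0], [4, -1.4, -15, 0, 0, 0], [8, -2.8, -15, 0, 0, 0], [11, -3.8, -15, 0, 0, 0], [11.8, -4, -15, 0, 0, 0], [11.8, -4, -15, 0, 0, 0], [11.8, -4, -15, 0, 0, 0]]]'

```text
t: 8.25
tool_pos: [0.6276, 0.0918, 0.4764]
tool_rot: [2.557, 1.825, -0.001]
contact_force: [-0.1, -0.9, -0.9]
opening: 0.0232
grip_force: 59.5
```

```bash
python3 - w3 <<'E'
exec(open("w.py").read())
lev(.112,.13,"vasetop")
from rod import rod
rod(W,get_obs()['tool_pos'])
rowto((.6284,.0921,.40),70.97)
E
```

```text
t 8.25 p [0.6276 0.0918 0.4764] yaw 71.03 tilt [-0.001 -0.001 -1.   ] F [-0.12 -0.88 -0.88] open 0.0232 grip 59.5 q [ 0.03  0.04  1.51 -0.    1.59  0.36]
vasetop px [123. 150.] 3103 c [512.6 142.9] [57.  56.8] ang 49.0 z 0.1205
vasetop px [253. 163.] 2552 c [625.8  88.1] [56.5 56. ] ang 88.8 z 0.1207
rod band 0.005 0.05 284 axis [626.3  88. ] rms mm 0.17
rod band 0.06 0.1 272 axis [626.4  88.5] rms mm 0.28
lowest 0.1781
row [0.14 0.03 7.65] [-0.0003  0.0009 -0.0003] rows>= 1.8
```

Call:
arm_command --plan '[[[0, 0, 3, 0, 0, 0], [0, 0, 6, 0, 0, 0], [0, 0, 8, 0, 0, 0], [0, 0, 9, 0, 0, 0], [0, 0, 9, 0, 0, 0]]]'

```text
t: 8.72
tool_pos: [0.627, 0.0902, 0.3831]
tool_rot: [-2.557, -1.819, 0.008]
contact_force: [0.1, 0.9, -1.3]
opening: 0.0231
grip_force: 59.5
```

Call:
arm_command --plan '[[[0, 0, 0.4, 0, 0, 0], [0, 0, 0.8, 0, 0, 0], [0, 0, 1.2, 0, 0, 0], [0, 0, 1.5, 0, 0, 0], [0, 0, 1.7, 0, 0, 0], [0, 0, 1.7, 0, 0, 0]]]'

```text
t: 9.22
tool_pos: [0.6276, 0.0918, 0.3698]
tool_rot: [-2.558, -1.824, 0.0]
contact_force: [-0.0, -0.6, -0.7]
opening: 0.0235
grip_force: 59.5
```

Call:
arm_command --plan '[[[0, 0, 0.7, 0, 0, 0], [0, 0, 1.4, 0, 0, 0], [0, 0, 2.1, 0, 0, 0], [0, 0, 2.8, 0, 0, 0], [0, 0, 3.3, 0, 0, 0], [0, 0, 3.3, 0, 0, 0]]]'

```text
t: 9.72
tool_pos: [0.6271, 0.0917, 0.3346]
tool_rot: [-2.556, -1.823, 0.005]
contact_force: [-0.3, -0.6, -1.1]
opening: 0.0239
grip_force: 59.5
```

Call:
arm_command --plan '[[[0, 0, 0.3, 0, 0, 0], [0, 0, 0.5, 0, 0, 0], [0, 0, 0.7, 0, 0, 0], [0, 0, 0.8, 0, 0, 0], [0, 0, 0.9, 0, 0, 0], [0, 0, 0.9, 0, 0, 0]]]'

```text
t: 10.22
tool_pos: [0.628, 0.0918, 0.3308]
tool_rot: [2.557, 1.824, 0.002]
contact_force: [-3.0, 0.1, 7.6]
opening: 0.0236
grip_force: 60.6
```

Bottomed at 90 mm again, so this vase is good too. Now the third vase, at (512,146).

Call:
arm_command --plan '[[[0, 0, -3, 0, 0, 0], [0, 0, -7, 0, 0, 0], [0, 0, -11, 0, 0, 0], [0, 0, -14, 0, 0, 0], [0.5, -4, -15, 0, 0, 0], [1, -8, -15, 0, 0, 0], [1.5, -11.5, -15, 0, 0, 0], [1.5, -12.5, -15, 0, 0, 0], [1.5, -12.5, -15, 0, 0, 0], [1.5, -12.5, -15, 0, 0, 0]]]'

```text
t: 11.05
tool_pos: [0.5143, 0.1467, 0.4784]
tool_rot: [2.556, 1.824, 0.002]
contact_force: [-0.0, -0.4, -1.4]
opening: 0.023
grip_force: 59.8
```

```bash
python3 - w4 <<'E'
exec(open("w.py").read())
lev(.112,.13,"vasetop")
from rod import rod
rod(W,get_obs()['tool_pos'])
E
```

```text
t 11.05 p [0.5143 0.1467 0.4784] yaw 71.01 tilt [ 0.002 -0.    -1.   ] F [-0.04 -0.4  -1.36] open 0.023 grip 59.8 q [ 0.14 -0.2   1.73 -0.    1.61  0.47]
vasetop px [253. 163.] 2489 c [512.5 142.5] [56.6 56.2] ang 49.1 z 0.1206
vasetop px [378. 180.] 2863 c [625.8  88.1] [57.  56.8] ang 88.5 z 0.1206
vasetop px [404. 280.] 2022 c [625.6 -36. ] [54.6 58.5] ang 49.6 z 0.1206
rod band 0.005 0.05 278 axis [513.6 143. ] rms mm 0.17
rod band 0.06 0.1 276 axis [513.6 143.6] rms mm 0.29
lowest 0.1801
```

Call:
arm_command --plan '[[[0, 0, 3, 0, 0, 0], [0, 0, 6, 0, 0, 0], [0, 0, 8, 0, 0, 0], [0, 0, 9.2, 0, 0, 0], [0, 0, 9.2, 0, 0, 0], [0, 0, 9.2, 0, 0, 0]]]'

```text
t: 11.6
tool_pos: [0.5151, 0.1462, 0.3857]
tool_rot: [-2.558, -1.822, 0.002]
contact_force: [-0.3, -0.1, 0.5]
opening: 0.023
grip_force: 59.7
```

Call:
arm_command --plan '[[[0, 0, 0.4, 0, 0, 0], [0, 0, 0.8, 0, 0, 0], [0, 0, 1.1, 0, 0, 0], [0, 0, 1.3, 0, 0, 0], [0, 0, 1.5, 0, 0, 0], [0, 0, 1.5, 0, 0, 0]]]'

```text
t: 12.1
tool_pos: [0.5145, 0.1467, 0.3728]
tool_rot: [2.557, 1.824, 0.002]
contact_force: [-1.3, -0.4, 5.6]
opening: 0.0235
grip_force: 60.6
```

Call:
arm_command --plan '[[[0, 0, 0.2, 0, 0, 0], [0, 0, 0.2, 0, 0, 0], [0, 0, 0.2, 0, 0, 0]]]'

```text
t: 12.35
tool_pos: [0.5146, 0.1468, 0.3727]
tool_rot: [2.557, 1.824, 0.003]
contact_force: [-3.8, 0.3, 10.5]
opening: 0.0233
grip_force: 61.5
```

```bash
python3 - w5 <<'E'
exec(open("w.py").read())
cv2.imwrite("pics/w5c.png",cv2.resize(im[120:330,160:360],None,fx=2,fy=2))
E
```

```text
t 12.35 p [0.5146 0.1468 0.3727] yaw 70.99 tilt [ 0.002  0.    -1.   ] F [-3.79  0.29 10.48] open 0.0233 grip 61.5 q [ 0.14 -0.14  1.86  0.    1.43  0.47]
```

View pics/w5c.png

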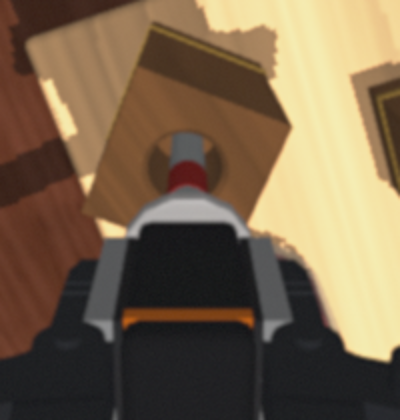

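The crop shows the rod bottomed with its red band at (187,180) in sight above the mouth. The third vase at (512,146) is the short one. Next I'll return the rod.

Call:
arm_command --plan '[[[0, 0, -3, 0, 0, 0], [0, 0, -7, 0, 0, 0], [0, 0, -11, 0, 0, 0], [0, 0, -14, 0, 0, 0], [0, 0, -14, 0, 0, 0]]]'

```text
t: 12.82
tool_pos: [0.5145, 0.1467, 0.5186]
tool_rot: [2.552, 1.82, 0.021]
contact_force: [1.2, 0.0, 0.1]
opening: 0.0234
grip_force: 59.9
```

```bash
python3 -c "
from h import *
state(); rowto((.4287,-.3328,.49),70.97)"
```

```text
t 12.82 p [0.5145 0.1467 0.5186] yaw 70.99 tilt [ 0.015  0.002 -1.   ] F [1.2  0.04 0.15] open 0.0234 grip 59.9 q [ 0.14 -0.21  1.67 -0.    1.66  0.47]
row [-48.15   7.47   2.63] [ 0.0133 -0.0067  0.0003] rows>= 11.7
```

Call:
arm_command --plan '[[[-48.15, 7.5, 1, 0, 0, 0], [-48.15, 7.5, 1, 0, 0, 0], [-48.15, 7.5, 1, 0, 0, 0], [-48.15, 7.5, 1, 0, 0, 0], [-48.15, 7.5, 1, 0, 0, 0], [-48.15, 7.5, 1, 0, 0, 0], [-48.15, 7.5, 1, 0, 0, 0], [-48.15, 7.5, 1, 0, 0, 0], [-48.15, 7.5, 1, 0, 0, 0], [-48.15, 7.5, 1, 0, 0, 0], [-48.15, 7.5, 1, 0, 0, 0], [-48.15, 7.5, 1, 0, 0, 0]]]'

```text
t: 13.82
tool_pos: [0.4271, -0.336, 0.4982]
tool_rot: [2.56, 1.821, -0.001]
contact_force: [0.3, 0.3, -1.0]
opening: 0.0233
grip_force: 59.9
```

Call:
arm_command --plan '[[[0, 0, 0.5, 0, 0, 0], [0, 0, 1, 0, 0, 0], [0, 0, 1, 0, 0, 0], [0, 0, 1, 0, 0, 0]]]'

```text
t: 14.15
tool_pos: [0.4286, -0.332, 0.4882]
tool_rot: [-2.556, -1.825, -0.0]
contact_force: [-0.5, -0.6, -0.9]
opening: 0.0234
grip_force: 59.8
```

```bash
python3 - w6 <<'E'
exec(open("w.py").read())
lev(.115,.128,"standtop"); lev(.006,.015,"foot")
from rod import rod
rod(W,get_obs()['tool_pos'])
rowto((.4287,-.3328,.43),70.97)
E
```

```text
t 14.15 p [ 0.4286 -0.332   0.4882] yaw 71.06 tilt [-0.001  0.001 -1.   ] F [-0.52 -0.64 -0.87] open 0.0234 grip 59.8 q [-0.8  -0.18  1.7   0.    1.63 -0.47]
standtop px [255. 161.] 1601 c [ 427.7 -336.1] [46.  46.1] ang 9.3 z 0.1205
foot px [118.  36.] 432 c [ 315.2 -160.3] [87.5  8.1] ang 89.3 z 0.0081
foot px [257. 131.] 1531 c [ 427.8 -336.5] [79.9 80.3] ang 9.3 z 0.0105
rod band 0.005 0.05 288 axis [ 427.2 -335.1] rms mm 0.17
rod band 0.06 0.1 270 axis [ 427.4 -334.8] rms mm 0.3
lowest 0.1884
row [-0.09  0.04  5.88] [-0.0002 -0.0003  0.002 ] rows>= 1.4
```

Call:
arm_command --plan '[[[-0.1, 0.1, 2, 0, 0, 0], [-0.1, 0.1, 4, 0, 0, 0], [-0.1, 0.1, 6, 0, 0, 0], [-0.1, 0.1, 7, 0, 0, 0], [-0.1, 0.1, 8, 0, 0, 0], [-0.1, 0.1, 9, 0, 0, 0], [-0.1, 0.1, 9, 0, 0, 0]]]'

```text
t: 14.78
tool_pos: [0.4289, -0.3337, 0.3972]
tool_rot: [-2.555, -1.823, 0.001]
contact_force: [-0.4, 1.2, -1.3]
opening: 0.0232
grip_force: 59.8
```

Call:
arm_command --plan '[[[0, 0, 2, 0, 0, 0], [0, 0, 4, 0, 0, 0], [0, 0, 6, 0, 0, 0], [0, 0, 7.5, 0, 0, 0], [0, 0, 8, 0, 0, 0], [0, 0, 8.3, 0, 0, 0], [0, 0, 8.3, 0, 0, 0]]]'

```text
t: 15.37
tool_pos: [0.4292, -0.3345, 0.3165]
tool_rot: [2.557, 1.824, 0.0]
contact_force: [0.4, 0.5, -1.9]
opening: 0.0234
grip_force: 59.7
```

Call:
arm_command --plan '[[[0, 0, 0.3, 0, 0, 0], [0, 0, 0.6, 0, 0, 0], [0, 0, 0.6, 0, 0, 0], [0, 0, 0.6, 0, 0, 0]]]'

```text
t: 15.7
tool_pos: [0.4292, -0.3346, 0.3108]
tool_rot: [2.557, 1.823, 0.0]
contact_force: [0.8, 0.1, -0.1]
opening: 0.0232
grip_force: 60.0
```

Call:
arm_command --plan '[[[0, 0, 0, 0, 0, 0], [0, 0, 0, 0, 0, 0], [0, 0, 0, 0, 0, 0], [0, 0, 0, 0, 0, 0], [0, 0, 0, 0, 0, 0], [0, 0, 0, 0, 0, 0], [0, 0, 0, 0, 0, 0], [0, 0, 0, 0, 0, 0]]]' --gripper -1

```text
t: 16.37
tool_pos: [0.4289, -0.3343, 0.3099]
tool_rot: [-2.558, -1.824, 0.0]
contact_force: [-0.1, 0.1, -0.3]
opening: 0.0854
grip_force: 0.0
```

Call:
arm_command --plan '[[[0, 0, -1, 0, 0, 0], [0, 0, -3, 0, 0, 0], [0, 0, -7, 0, 0, 0], [0, 0, -11, 0, 0, 0], [0, 0, -14, 0, 0, 0], [0, 0, -14, 0, 0, 0], [0, 0, -14, 0, 0, 0]]]'

```text
t: 16.95
tool_pos: [0.4291, -0.3345, 0.4541]
tool_rot: [2.553, 1.82, 0.002]
contact_force: [-0.5, 1.4, 0.2]
opening: 0.0856
grip_force: 0.0
```

```bash
python3 - w7 <<'E'
exec(open("w.py").read())
lev(.165,.195,"handletop"); lev(.115,.128,"standtop")
rowto((.5144,.1467,.44),49.2);rowto((.5144,.1467,.44),139.2)
E
```

```text
t 16.95 p [ 0.4291 -0.3345  0.4541] yaw 70.98 tilt [ 0.005 -0.005 -1.   ] F [-0.47  1.37  0.21] open 0.0856 grip 0.0 q [-0.8  -0.17  1.74 -0.    1.56 -0.47]
handletop px [251. 188.] 1066 c [ 428.  -337.9] [24.7 24.1] ang 70.9 z 0.1783
standtop px [250. 161.] 1479 c [ 427.7 -336.3] [46.2 46.3] ang 9.4 z 0.1209
row [48.26 -7.59  1.07] [0.0021 0.0006 0.3801] rows>= 11.7
row [48.26 -7.59  1.07] [ 1.1000e-03  2.0000e-03 -1.1907e+00] rows>= 11.7
```

The rod hangs back in its stand (handle top 0.178). Next is the short vase at (512,144).

Call:
arm_command --plan '[[[48, -7.3, 1, 0, 0, 0.38], [48, -7.3, 1, 0, 0, 0.38], [48, -7.3, 1, 0, 0, 0.38], [48, -7.3, 1, 0, 0, 0.38], [48, -7.3, 1, 0, 0, 0.38], [48, -7.3, 1, 0, 0, 0.38], [48, -7.3, 1, 0, 0, 0.38], [48, -7.3, 1, 0, 0, 0.38], [48, -7.3, 1, 0, 0, 0.38], [48, -7.3, 1, 0, 0, 0.38], [48, -7.3, 1, 0, 0, 0.38], [48, -7.3, 1, 0, 0, 0.38]]]'

```text
t: 18.0
tool_pos: [0.5158, 0.146, 0.4376]
tool_rot: [-2.854, -1.309, 0.005]
contact_force: [0.6, -0.7, -0.7]
opening: 0.0854
grip_force: 0.0
```

Call:
arm_command --plan '[[[0, 0, 0, 0, 0, 0], [0, 0, 0, 0, 0, 0]]]'

```text
t: 18.17
tool_pos: [0.516, 0.1449, 0.4375]
tool_rot: [-2.853, -1.313, 0.007]
contact_force: [0.7, -0.4, -0.6]
opening: 0.0853
grip_force: 0.0
```

```bash
python3 - w8 <<'E'
exec(open("w.py").read())
lev(.112,.13,"vasetop")
rowto((.5125,.1435,.243),49.2)
E
```

```text
t 18.17 p [0.516  0.1449 0.4375] yaw 49.41 tilt [-0.004 -0.001 -1.   ] F [ 0.69 -0.36 -0.61] open 0.0853 grip 0.0 q [ 0.13 -0.18  1.78 -0.    1.55  0.84]
vasetop px [398. 137.] 4150 c [625.9  88.2] [56.9 56.7] ang 88.9 z 0.1206
vasetop px [253. 175.] 3611 c [512.6 142.7] [56.5 56.2] ang 49.1 z 0.1206
vasetop px [471. 240.] 3429 c [624.7 -36.8] [57.3 57.9] ang 50.1 z 0.1206
row [-0.19 -0.21 19.5 ] [-0.002   0.0031  0.0016] rows>= 4.7
```

Call:
arm_command --plan '[[[-0.3, -0.2, 4, 0, 0, 0], [-0.3, -0.2, 8, 0, 0, 0], [-0.3, -0.2, 12, 0, 0, 0], [-0.3, -0.2, 15, 0, 0, 0], [-0.3, -0.2, 17.5, 0, 0, 0], [-0.3, -0.2, 19, 0, 0, 0], [-0.3, -0.2, 19.5, 0, 0, 0], [-0.3, -0.2, 19.5, 0, 0, 0], [-0.3, -0.2, 19.5, 0, 0, 0]]]'

```text
t: 18.97
tool_pos: [0.5132, 0.1415, 0.2455]
tool_rot: [2.857, 1.306, 0.001]
contact_force: [0.5, -0.4, 1.2]
opening: 0.0855
grip_force: 0.0
```

Call:
arm_command --plan '[[[0, 0, 0, 0, 0, 0], [0, 0, 0, 0, 0, 0], [0, 0, 0, 0, 0, 0], [0, 0, 0, 0, 0, 0], [0, 0, 0, 0, 0, 0], [0, 0, 0, 0, 0, 0]]]' --gripper 1 --force 50

```text
t: 19.47
tool_pos: [0.5135, 0.1426, 0.2468]
tool_rot: [2.856, 1.308, 0.003]
contact_force: [-1.8, 0.6, 6.0]
opening: 0.0555
grip_force: 53.2
```

Call:
arm_command --plan '[[[0, 0, -1, 0, 0, 0], [0, 0, -3, 0, 0, 0], [0, 0, -6, 0, 0, 0], [0, 0, -9, 0, 0, 0], [0, 0, -12, 0, 0, 0], [0, 0, -14, 0, 0, 0], [0, 0, -14, 0, 0, 0]]]'

```text
t: 20.05
tool_pos: [0.5138, 0.1425, 0.3909]
tool_rot: [2.853, 1.307, 0.015]
contact_force: [1.6, -0.6, -1.9]
opening: 0.0556
grip_force: 54.3
```

```bash
python3 -c "
from h import *
state(); rowto((.402,.344,.38),80)"
```

```text
t 20.05 p [0.5138 0.1425 0.3909] yaw 49.22 tilt [ 0.01   0.001 -1.   ] F [ 1.57 -0.63 -1.87] open 0.0556 grip 54.3 q [ 0.13 -0.16  1.84 -0.    1.45  0.84]
row [  7.95 -21.63   1.  ] [ 0.0084 -0.0052 -0.5372] rows>= 5.5
```

Call:
arm_command --plan '[[[7.9, -21.6, 0, 0, 0, -0.86], [7.9, -21.6, 0, 0, 0, -0.86], [7.9, -21.6, 0, 0, 0, -0.86], [7.9, -21.6, 0, 0, 0, -0.86], [7.9, -21.6, 0, 0, 0, -0.86], [7.9, -21.6, 0, 0, 0, -0.86], [7.9, -21.6, 0, 0, 0, -0.86], [7.9, -21.6, 0, 0, 0, -0.86], [7.9, -21.6, 0, 0, 0, -0.86], [7.9, -21.6, 0, 0, 0, -0.86]]]'

```text
t: 20.88
tool_pos: [0.401, 0.3427, 0.3835]
tool_rot: [-2.055, -2.376, 0.003]
contact_force: [0.0, 0.6, -2.9]
opening: 0.0557
grip_force: 55.4
```

```bash
python3 - w9 <<'E'
exec(open("w.py").read())
lev(.018,.03,"trayrim"); lev(.0,.012,"floor")
cv2.imwrite("pics/w9.png",im)
rowto((.402,.344,.2418),98.5)
E
```

```text
t 20.88 p [0.401  0.3427 0.3835] yaw 98.3 tilt [-0.002 -0.001 -1.   ] F [ 0.01  0.6  -2.93] open 0.0557 grip 55.4 q [ 0.57 -0.17  1.86 -0.    1.45  0.42]
trayrim px [485. 111.] 2234 c [611.9 417.2] [44.8 99.6] ang 22.1 z 0.0251
trayrim px [259. 126.] 2207 c [401.1 353.2] [140.5 116.2] ang 8.1 z 0.0252
floor px [471.  38.] 175 c [586.9 484.4] [15.2 18.8] ang 40.2 z 0.0009
floor px [451. 233.] 14384 c [601.2 295.1] [184.  375.3] ang 21.0 z 0.0009
floor px [307.  75.] 427 c [441.  429.3] [25.9 40.1] ang 89.6 z 0.0008
floor px [385.  76.] 166 c [514.7 439.2] [28.6 10.4] ang 0.1 z 0.0008
floor px [362. 124.] 1365 c [499.6 387.8] [78.7 63.2] ang 87.1 z 0.0008
floor px [257. 132.] 9771 c [400.9 353.8] [131.3 104.1] ang 7.6 z 0.0057
floor px [174. 140.] 429 c [315.1 346.9] [19.7 49. ] ang 4.9 z 0.0008
floor px [419. 132.] 168 c [564.3 389.8] [25.6 15.3] ang 77.6 z 0.0008
floor px [380. 176.] 1750 c [531.1 343.8] [100.6  55. ] ang 86.7 z 0.0008
floor px [437. 158.] 344 c [588.6 370.8] [17.8 41.2] ang 34.1 z 0.0009
floor px [411. 171.] 460 c [568.7 348.8] [28.5 37.6] ang 2.5 z 0.0008
floor px [335. 188.] 345 c [493.2 321.7] [23.6 37.5] ang 8.2 z 0.0009
floor px [352. 210.] 337 c [517.6 297.9] [23.5 42.3] ang 52.0 z 0.0008
floor px [174. 208.] 183 c [323.4 272.5] [25.1 18.1] ang 35.4 z 0.0008
floor px [345. 233.] 286 c [513.3 269.6] [18.9 38.8] ang 19.1 z 0.0009
floor px [ 10. 295.] 486 c [135.5 131.8] [51.3 24.6] ang 85.5 z 0.0008
floor px [  9. 333.] 177 c [131.9  79.6] [34.  20.5] ang 64.3 z 0.0009
row [ 0.14  0.12 14.22] [-0.0013  0.0008 -0.0034] rows>= 3.4
```

View pics/w9.png

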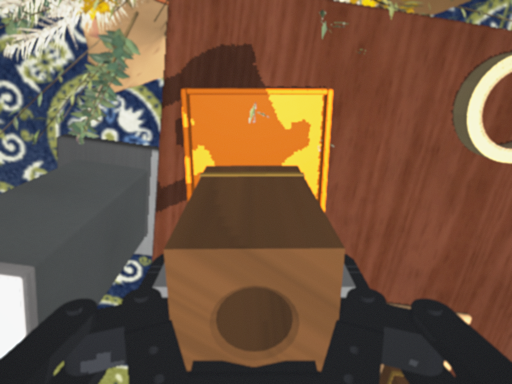

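The vase is held upright at (255,290), squared over the tray at (259,140). Lowering it now.

Call:
arm_command --plan '[[[0, 0, 4, 0, 0, 0], [0, 0, 8, 0, 0, 0], [0, 0, 10.5, 0, 0, 0], [0, 0, 12, 0, 0, 0], [0, 0, 13, 0, 0, 0], [0, 0, 13.5, 0, 0, 0], [0, 0, 13.7, 0, 0, 0], [0, 0, 13.7, 0, 0, 0]]]'

```text
t: 21.6
tool_pos: [0.4016, 0.3433, 0.2488]
tool_rot: [2.052, 2.378, 0.002]
contact_force: [0.6, -0.0, -2.7]
opening: 0.0558
grip_force: 55.3
```

Call:
arm_command --plan '[[[0, 0, 0.2, 0, 0, 0], [0, 0, 0.3, 0, 0, 0], [0, 0, 0.4, 0, 0, 0], [0, 0, 0.4, 0, 0, 0]]]'

```text
t: 21.93
tool_pos: [0.4011, 0.3434, 0.2444]
tool_rot: [2.051, 2.379, 0.001]
contact_force: [-0.1, 0.2, -3.6]
opening: 0.0557
grip_force: 55.3
```

Call:
arm_command --plan '[[[0, 0, 0.1, 0, 0, 0], [0, 0, 0.2, 0, 0, 0], [0, 0, 0.3, 0, 0, 0], [0, 0, 0.3, 0, 0, 0]]]'

```text
t: 22.27
tool_pos: [0.4012, 0.3434, 0.2419]
tool_rot: [2.051, 2.38, -0.0]
contact_force: [-3.2, -1.5, 3.3]
opening: 0.0556
grip_force: 55.9
```

Contact with the tray floor at the expected height. Releasing and retreating.

Call:
arm_command --plan '[[[0, 0, 0, 0, 0, 0], [0, 0, 0, 0, 0, 0], [0, 0, 0, 0, 0, 0], [0, 0, 0, 0, 0, 0], [0, 0, 0, 0, 0, 0], [0, 0, 0, 0, 0, 0]]]' --gripper -1

```text
t: 22.77
tool_pos: [0.401, 0.3433, 0.241]
tool_rot: [2.051, 2.38, 0.0]
contact_force: [0.0, 0.4, 0.4]
opening: 0.0857
grip_force: 0.0
```

Call:
arm_command --plan '[[[0, 0, -1, 0, 0, 0], [0, 0, -4, 0, 0, 0], [0, 0, -8, 0, 0, 0], [0, 0, -12, 0, 0, 0], [0, 0, -16, 0, 0, 0], [0, 0, -18, 0, 0, 0], [0, 0, -18, 0, 0, 0], [0, 0, -18, 0, 0, 0]]]'

```text
t: 23.43
tool_pos: [0.4011, 0.3433, 0.4237]
tool_rot: [2.05, 2.379, 0.007]
contact_force: [-0.6, -0.0, -0.5]
opening: 0.0855
grip_force: 0.0
```

```bash
python3 - w10 <<'E'
exec(open("w.py").read())
lev(.105,.13,"vasetops")
im,d,W=shot("scene"); cv2.imwrite("pics/s3.png",im)
E
```

```text
t 23.43 p [0.4011 0.3433 0.4237] yaw 98.48 tilt [ 0.004  0.003 -1.   ] F [-0.61 -0.04 -0.48] open 0.0855 grip 0.0 q [ 0.57 -0.19  1.82  0.    1.52  0.42]
vasetops px [251. 176.] 3847 c [399.8 342.4] [56.1 56.4] ang 8.2 z 0.1156
```

View pics/s3.png

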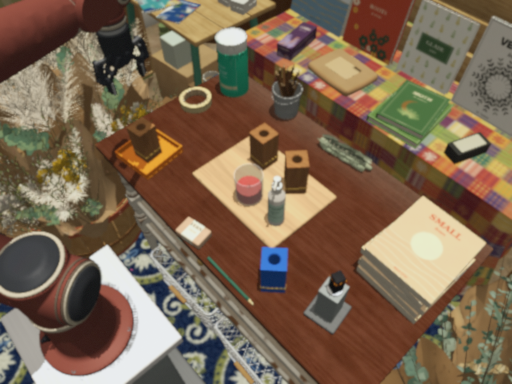

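The scene view shows the short vase upright in the tray at (145,140) and the rod in its stand at (335,285). The other two vases, the candle and the bottle are where they were. The gripper is clear.

```bash
python3 -c "
from station import finish_job
print(finish_job())"
```

```text
the job is handed in; nothing more can be done
None
```

Job handed in at about 23.5 s: the vase that stood at about (512, 144) mm was the short one and is now upright in the orange tray. The rod is back in its stand, and the two good vases (each sounded at 90 mm), the candle and the pump bottle were left standing in place.

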